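# Lock the rotary index table for laser marking

### The job

The dial of the rotary index table has been left off its station. With the fingertips, push the dial round by a turning pin until its slot lines up with the locking bar, then push the red thumb plate gently to slide the bar through the slot until it is fully home and the dial is locked. Only push: do not grip or force anything, leave the brass blank seated in the chuck, do not disturb the other things on the bench, and finish clear of everything.

Things in the scene. Friction and masses are not known exactly. Their poses are not given: they have to be found in the camera images.
- index_table: Rotary index table fixed to the black bench: grey base plate 210 x 210 x 16 mm, a drum and an aluminium dial. Origin on the dial's axis at bench height, z up; +y points along the locking bar, from the axis out to the red thumb plate. It does not move during the work.
- dial_angle (a joint): Angle of the dial about its upright axis, rad: 0 = slot exactly in line with the locking bar, positive = turned counter-clockwise seen from above. It starts turned counter-clockwise by 0.35 to 1.3, so the short way is clockwise. Turns stiffly (about 2 N at a pin) and stays where it is left.
- dial: Aluminium dial; origin on its axis at the height of its top face, 52 mm above the bench. Dial: 190 mm diameter, 12 mm thick. A three-jaw chuck, 80 mm in diameter, stands at its centre (jaw tops 80 mm above the bench).
- slot_mouth (a point): Middle of the slot's mouth at the dial's rim, on the dial's top face, 95 mm from the axis. Slot: 18 mm wide, 38 mm deep, 3 mm chamfer each side of the mouth. Yellow stripes are painted along both its sides.
- pin_a (a point): Black upright turning pin fixed on the dial, 14 mm diameter, 74 mm from the axis; the point is its foot on the dial's top face (52 mm above the bench), top 110 mm above the bench. It stands a quarter turn counter-clockwise (seen from above) from the slot.
- pin_b (a point): The same kind of pin on the other side of the dial, a quarter turn clockwise from the slot. Either pin may be used.
- bar_travel (a joint): Travel of the locking bar towards the dial's axis, m: 0 = withdrawn, 0.045 = fully home, where the plate meets rubber stops (they give 1 mm per 3 N). Starts at 0 to 0.010; the nose meets the rim at 0.016 and is blocked there unless the slot is in line (the taper forgives about 4 mm). Slides stiffly (about 2 N), stays where it is left.
- bar_nose (a point): Tip of the locking bar (steel, 14 mm wide, 12 mm high, nose tapered to 8 mm), on its top face, 52 mm above the bench.
- bar_guide (a point): Middle of the top of the dark guide that the bar slides in, 60 mm above the bench; it is 41 mm wide and lies from 113 to 150 mm from the dial's axis, along +y of index_table. The grey bracket under guide and bar (56 mm wide, top 39 mm above the bench) reaches out to 235 mm from the axis.
- lock_bar: Locking bar with its red thumb plate standing on the outer end; the plate is 32 mm wide across the bar, 8 mm thick along it; origin at the middle of the plate's foot, 52 mm above the bench, top at 100 mm. Axes as index_table: push its outer face towards the dial's axis (-y of index_table). The bar runs 10 mm farther out than its origin.
- work_blank: Brass blank, upright cylinder 42 mm diameter, 34 mm high, standing loose between the jaws at the dial's centre; origin at its underside, 66 mm above the bench. It turns with the dial and must stay seated.
- blank_b: Loose brass blank, 42 mm diameter, 34 mm high, standing on the bench beside the bar bracket; leave alone. Origin at its underside.
- blank_c: Another such blank on the other side of the bracket; leave alone. Origin at its underside.
- chuck_key: Loose steel T-shaped chuck key lying on the bench, 100 x 80 x 14 mm; leave alone. Origin at its middle, at bench height.
- v_block: Loose black V-block 70 x 50 x 55 mm; leave alone. Origin at its underside.
- solvent: White plastic bottle with a red cap, 60 mm diameter, 140 mm high; leave alone. Origin at its underside.
- parts_cup: Blue open cup, 76 mm diameter, 50 mm high; leave alone. Origin at its underside.
- screwdriver: Orange screwdriver lying on the bench, 170 mm long; leave alone. Origin at its middle, at bench height.
There are look-alikes about, which are no part of the job. What is shaped like the work_blank but pink or purple is not meant.

How it is judged:
By the outcome, as a careful person would: the job done as asked, in the order asked, and still so for the second after the job is handed in, with the robot touching nothing.
It also fails if it takes over 50 s, if anything falls off the work surface, if the arm or the gripper's body presses on something with over 40 N, if the wrist force passes 120 N, or if a joint passes its speed limit or range.

### The arm

A 7-joint arm with a two-finger parallel gripper is mounted at the origin on the work surface. World frame = base frame: x ahead of the robot, y to its left, z up, the work surface at z = 0. Lengths are in m, angles in rad, forces in N, time in s.
With the tool pointing down it reaches from about 0.425 to 0.95 m from the base axis. Payload 4.7 kg.
Tool frame: the origin (TCP) lies on the centre line of the jaws, within the pads' length; the fingertips stand manip.tips_ahead ahead of it and the grasp point (between the pads) is the TCP (manip.tips_ahead is the distance from the TCP to the fingertips, in m); z points along the fingers, y is the direction in which the jaws open and shut (so a half turn about z gives the same grasp; the last joint's range is limited). The gripper opens to 85 mm and grips with 20 to 120 N. Pads are 22 mm wide; open, the fingers measure 114 mm over their backs; the gripper's body (76 mm by 85 mm) begins 54 mm behind the grasp point. The pads swing forward as they close: fully open they stand 13 mm farther back than shut.
Start: joints at [-1.278, 0.469, -0.049, 1.532, 0.024, 1.141, -0.082], TCP at [0.213, 0.64, 0.25] pointing down, gripper open.
Joint ranges: [-2.59, 2.59], [-0.33, 1.99], [-1.39, 1.29], [0.1, 2.45], [-1.04, 4.18], [0.21, 1.99], [-2.66, 2.66]. Speed limits (rad/s): [2.57, 2.57, 3.14, 3.14, 3.14, 3.14, 3.14].

### API

Orientations are given as a rotation vector (axis times angle).
In Python, from station import manip gives the robot as it stands. The module is installed in compiled form; this text tells all that it offers.
- The arm moves only by the tool step_arm, never from a script. Its argument "moves" is a list of rows, each a list of 5 numbers: the shift along the tool's x, y, z in m, then the turn about the tool's z in degrees, then the closure, from -1 (fully open) to 1 (shut). In form: [[dx, dy, dz, yaw, claw], ...]. A call has 1 to 12 rows; each row is the pose to reach, as a shift and turn from the pose measured when the call began, along the tool's axes at that moment; what a row does not reach only later rows make up. A row lasts 1/12 s, in which the tool goes at most 41.7 mm and 7.16 degrees, less where a joint would pass 70% of its speed; a pose out of reach is approached as far as the arm can. A call with a gripper value outside its range is refused whole. The fingers move at their own pace and stop on an object; "force" is the grip in N (left out, the last holds). Time passes only in rows, so rows that repeat a pose let the fingers close. It gives the time, the measured TCP pose, the force and the opening at its end, in the units of the state.
- manip.get_state(): the state, without advancing time (a new reading comes with each control period).
- manip.snapshot(name): name is "side" or "top"; returns the picture (384x512x3 uint8, red, green, blue); there is no depth.
- manip.get_calibration(name): a dict with "K" (3x3 intrinsics, pixels), "T" (4x4, takes a point from camera to world coordinates). Camera axes: x right, y down, z forward; pixel columns grow to the right and rows downward; lengths in m; the calibration is good to about 2 mm. A picture is of the moment at which its call begins. get_calibration takes no time and is no camera call.
- manip.finish_job(): hands the job in, once; it reports no verdict.
The state is a dict: "t": time; "qpos": joint angles; "joint_velocities": joint speeds; "tau": joint torques, N m; "tcp_pos": TCP position; "tool_rot": TCP orientation; "wrist_force": force on the tool from outside, world axes, zero at the start; "wrist_torque": the same for the moment, N m; "finger_gap": finger opening in m.
Only numpy, scipy, OpenCV 4.12 (cv2) and the standard library are available. Lean on these libraries where they do the work, as an engineer would, in place of code of your own. Each camera call takes 0.05 s, during which the arm holds its last target.

## Working session

There is one attempt and no reset: what is moved stays moved. The work goes in short steps, Python scripts to look and compute and a tool call to move; the robot and the scene stay as the last step left them, time stands still between calls to the robot, and variables do not carry over. Pictures are saved under pics/ and viewed, and the job is handed in when it is done.

Besides the shell and the picture viewer there is one more tool, called by a JSON object that holds its "api" and its "payload". step_arm: Moves the arm, as the interface text tells. Its arguments: {"type":"object","properties":{"moves":{"type":"array","items":{"type":"array","items":{"type":"number"}}},"force":{"type":"number"}},"required":["moves"]}

```bash
mkdir -p pics; python3 - <<'E'
from station import manip
import cv2,numpy as np
for n in("top","side"):
    im=manip.snapshot(n); cv2.imwrite(f"pics/{n}0.png",im[:,:,::-1])
    c=manip.get_calibration(n); print(n,np.round(c["K"],1).tolist(),np.round(c["T"],4).tolist())
s=manip.get_state(); print({k:np.round(v,3).tolist() for k,v in s.items()}, manip.tips_ahead)
E
```

```text
top [[397.4, 0.0, 253.2], [0.0, 397.4, 192.2], [0.0, 0.0, 1.0]] [[-0.0133, -0.992, 0.1254, 0.3614], [-0.9998, 0.0118, -0.0127, -0.0167], [0.0111, -0.1256, -0.992, 1.3926], [0.0, 0.0, 0.0, 1.0]]
side [[418.3, 0.0, 250.9], [0.0, 418.3, 190.6], [0.0, 0.0, 1.0]] [[0.7212, -0.4015, 0.5645, -0.1831], [-0.6925, -0.4365, 0.5744, -0.7736], [0.0158, -0.8052, -0.5928, 0.8523], [0.0, 0.0, 0.0, 1.0]]
{'t': 0.1, 'qpos': [-1.278, 0.469, -0.049, 1.534, 0.024, 1.141, -0.082], 'joint_velocities': [0.001, -0.001, 0.001, -0.002, 0.001, -0.001, 0.002], 'tau': [0.001, -51.151, -0.047, -23.839, 0.011, 0.004, -0.0], 'tcp_pos': [0.213, 0.64, 0.249], 'tool_rot': [-0.503, -3.101, 0.003], 'wrist_force': [-0.744, 0.82, -0.719], 'wrist_torque': [0.018, -0.037, -0.028], 'finger_gap': 0.085} 0.019
```

View pics/top0.png

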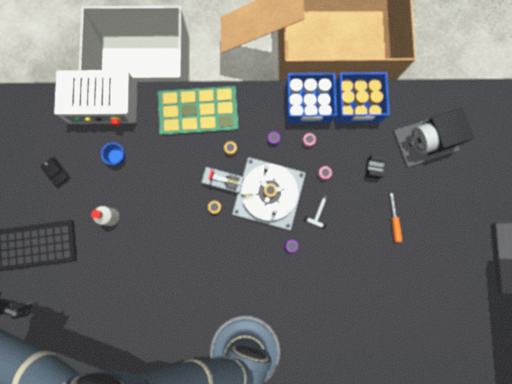

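View pics/side0.png

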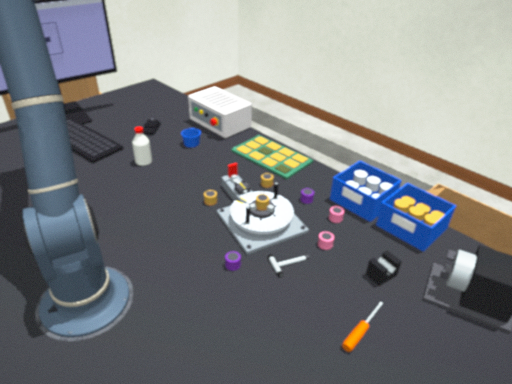

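```bash
python3 - <<'E'
import cv2
a=cv2.imread("pics/top0.png")[135:255,185:345]; cv2.imwrite("pics/topc.png",cv2.resize(a,None,fx=5,fy=5,interpolation=cv2.INTER_CUBIC))
a=cv2.imread("pics/side0.png")[150:260,195:325]; cv2.imwrite("pics/sidec.png",cv2.resize(a,None,fx=5,fy=5,interpolation=cv2.INTER_CUBIC))
E
```

```text
(no output)
```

View pics/topc.png

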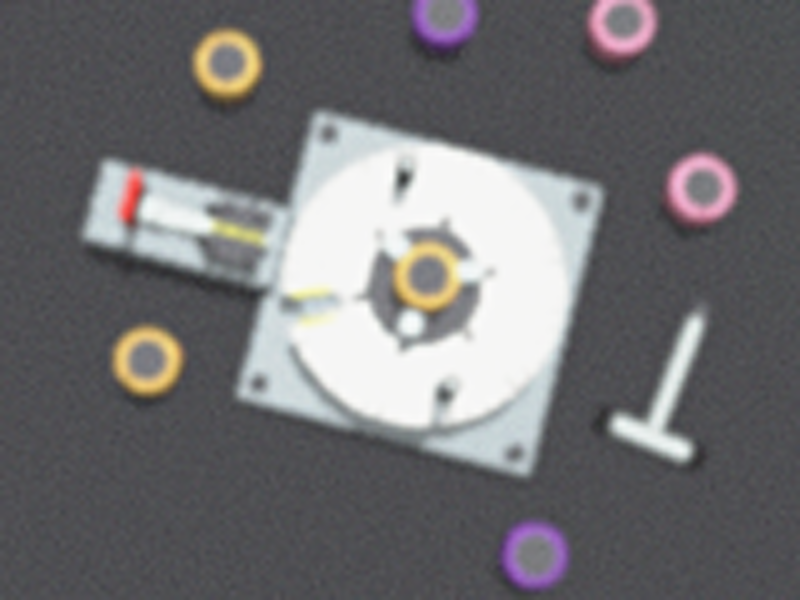

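View pics/sidec.png

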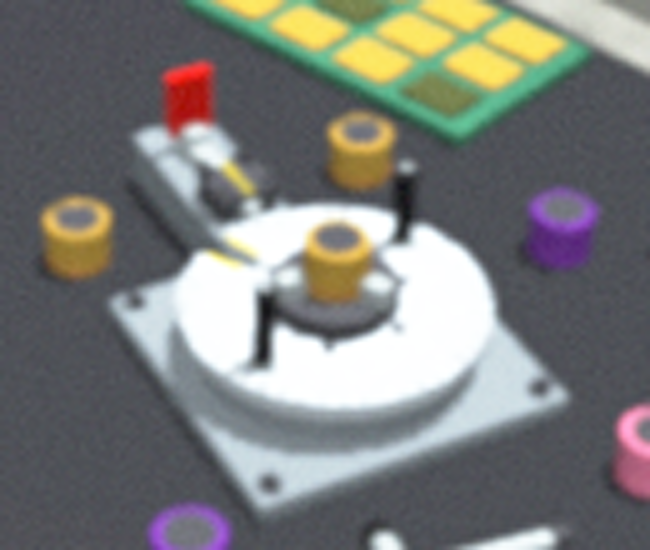

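The crops show the dial at top-view (270,192), with the red plate at (211,175). The slot with its yellow stripes is at about (247,196). Pin A, the one nearest the robot, is at about (274,213), and pin B, the far one, is at about (266,168). Brass work_blank is in the chuck. The two brass blanks beside the bracket are blank_b and blank_c, and the pink and purple ones are look-alikes.

```bash
cat > h.py <<'E'
from station import manip
import cv2,numpy as np
C={n:manip.get_calibration(n) for n in("top","side")}
def ray(n,p):
    K,T=C[n]["K"],C[n]["T"]; d=T[:3,:3]@np.linalg.solve(K,[p[0],p[1],1.]); return T[:3,3],d
def onz(n,p,z):
    o,d=ray(n,p); return o+d*(z-o[2])/d[2]
def tri(pt,ps):
    A=np.zeros((3,3));b=np.zeros(3)
    for n,p in(("top",pt),("side",ps)):
        o,d=ray(n,p);d=d/np.linalg.norm(d);M=np.eye(3)-np.outer(d,d);A+=M;b+=M@o
    return np.linalg.solve(A,b)
def proj(n,X):
    K,T=C[n]["K"],C[n]["T"]; q=K@(T[:3,:3].T@(np.array(X)-T[:3,3])); return q[:2]/q[2]
def tc(x,y): return (185+(x+.5)/5-.5,135+(y+.5)/5-.5)
def sc(x,y): return (195+(x+.5)/5-.5,150+(y+.5)/5-.5)
E
python3 - <<'E'
from h import *
np.set_printoptions(precision=4,suppress=True)
H=[(327,134),(581,202),(515,454),(259,384)]
P=[onz("top",tc(*h),.016) for h in H]; print("holes",np.array(P)); c=np.mean(P,0); print("axis(holes)",c)
cs=np.mean([onz("top",tc(*h),.016) for h in[(317,110),(605,187),(531,478),(238,398)]],0);print("corners",cs)
d=(P[0]-P[1]+P[3]-P[2]);print("dir +y",np.degrees(np.arctan2(d[1],d[0])),"hole spacing",[np.linalg.norm(P[i]-P[i-1]) for i in range(4)])
Hs=[(134,301),(269,484),(541,387)]
print("side holes",np.array([onz("side",sc(*h),.016) for h in Hs]))
im=cv2.imread("pics/top0.png"); hsv=cv2.cvtColor(im,cv2.COLOR_BGR2HSV)
r=((hsv[...,0]<8)|(hsv[...,0]>172))&(hsv[...,1]>150)&(hsv[...,2]>90); r[:, :195]=0;r[:,240:]=0;r[:160]=0;r[200:]=0
ys,xs=np.nonzero(r);print("red top",xs.mean(),ys.mean(),xs.min(),xs.max(),ys.min(),ys.max())
w=((im.min(2)>205)).astype(np.uint8); w[:150]=0;w[230:]=0;w[:,:238]=0;w[:,310:]=0
w=cv2.morphologyEx(w,cv2.MORPH_OPEN,np.ones((3,3)))
cn=max(cv2.findContours(w,0,2)[0],key=cv2.contourArea); e=cv2.fitEllipse(cv2.convexHull(cn));print("dial",e,onz("top",e[0],.052), e[1][0]/397.4*1.33)
print("slot mouth?",onz("top",tc(287,304),.052))
print("pinA top",tri(tc(452,381),sc(267,296)),"pinB top",tri(tc(406,160),sc(407,167)))
print("red top edge mid",tri(tc(134,196),sc(190,70)))
print("red z=.1",onz("top",tc(134,172),.1),onz("top",tc(130,220),.052))
E
```

```text
holes [[ 0.645  -0.0243  0.016 ]
 [ 0.5944 -0.2023  0.016 ]
 [ 0.4183 -0.1516  0.016 ]
 [ 0.469   0.025   0.016 ]]
axis(holes) [ 0.5316 -0.0883  0.016 ]
corners [ 0.5321 -0.0899  0.016 ]
dir +y 74.05059865869265 hole spacing [np.float64(0.18280782222877098), np.float64(0.18504504932087143), np.float64(0.18325680335087238), np.float64(0.1837359165622816)]
side holes [[ 0.4732  0.0258  0.016 ]
 [ 0.4218 -0.1524  0.016 ]
 [ 0.6    -0.2037  0.016 ]]
red top 211.0 174.0 210 212 171 178
dial ((268.5282897949219, 191.0824432373047), (56.5110969543457, 61.14268493652344), 92.72299194335938) [ 0.5341 -0.0859  0.052 ] 0.18912873414514292
slot mouth? [0.5204 0.0045 0.052 ]
pinA top [ 0.4634 -0.1039  0.1021] pinB top [ 0.6088 -0.0762  0.1081]
red top edge mid [0.5883 0.1024 0.1033]
red z=.1 [0.6036 0.1038 0.1   ] [0.5793 0.111  0.052 ]
```

```bash
cat >> h.py <<'E'
from scipy.spatial.transform import Rotation as R
A=np.array([.533,-.088,0]); th=np.radians(74.0); U=np.array([np.cos(th),np.sin(th),0]); V=np.array([np.sin(th),-np.cos(th),0])
def st():
    s=manip.get_state(); M=R.from_rotvec(s["tool_rot"]).as_matrix(); p=np.array(s["tcp_pos"]); q=p-A
    print("t",round(s["t"],2),"p",np.round(p,4),"u",np.round(q@U,4),"v",np.round(q@V,4),"yaw y-axis",np.round(np.degrees(np.arctan2(M[1,1],M[0,1])),2),"tool z",np.round(M[:,2],3),"F",np.round(s["wrist_force"],2),"F.u",np.round(np.dot(s["wrist_force"],U),2),"gap",np.round(s["finger_gap"],4),manip.tips_ahead)
    return p,M
def to(u,v,z):
    p,M=st(); print("shift",np.round(M.T@(A+u*U+v*V+[0,0,z]-p),4))
E
python3 -c "
from h import *
to(.085,.071,.2)
for c in [(228,65),(147,360)]: 
  q=onz('top',tc(*c),.034)-A; print('blank u,v',q@U,q@V)
"
```

```text
t 0.1 p [0.2133 0.6399 0.2494] u 0.6116 v -0.508 yaw y-axis 71.57 tool z [-0.001 -0.002 -1.   ] F [-0.74  0.82 -0.72] F.u 0.58 gap 0.0852 0.019
shift [-0.6008 -0.5014  0.0503]
blank u,v 0.1707763421098384 0.11551628322656576
blank u,v 0.16847997271649087 -0.09825557223998888
```

{"api": "step_arm", "payload": {"moves": [[0,0,0,0,1],[0,0,0,0,1],[0,0,0,0,1],[0,0,0,0,1],[0,0,0,0,1],[0,0,0,0,1]], "force": 20}}

```text
t: 0.6
tcp_pos: [0.2133, 0.6399, 0.2494]
tool_rot: [-0.503, -3.101, 0.003]
wrist_force: [-0.2, 0.6, -0.7]
finger_gap: 0.0124
```

{"api": "step_arm", "payload": {"moves": [[-0.025,-0.021,0,0,1],[-0.05,-0.042,0,0,1],[-0.075,-0.063,0,0,1],[-0.1,-0.083,0,-0.5,1],[-0.125,-0.104,0,-1,1],[-0.15,-0.125,0,-1.5,1],[-0.175,-0.146,0,-2,1],[-0.2,-0.167,0,-2.4,1],[-0.225,-0.188,0,-2.4,1],[-0.25,-0.209,0,-2.4,1],[-0.275,-0.23,0,-2.4,1],[-0.3,-0.25,0,-2.4,1]]}}

```text
t: 1.6
tcp_pos: [0.4195, 0.3063, 0.2502]
tool_rot: [0.438, 3.111, -0.002]
wrist_force: [0.9, -0.2, -0.1]
finger_gap: -0.0001
```

```bash
python3 -c "
from h import *
to(.085,.071,.2)"
```

```text
t 1.6 p [0.4195 0.3063 0.2502] u 0.3477 v -0.2178 yaw y-axis 73.96 tool z [ 0.    -0.001 -1.   ] F [ 0.87 -0.16 -0.11] F.u 0.09 gap -0.0001 0.019
shift [-0.2889 -0.2625  0.0506]
```

{"api": "step_arm", "payload": {"moves": [[-0.024,-0.022,0.004,0,1],[-0.048,-0.044,0.008,0,1],[-0.072,-0.066,0.012,0,1],[-0.096,-0.088,0.016,0,1],[-0.12,-0.11,0.02,0,1],[-0.145,-0.131,0.025,0,1],[-0.17,-0.153,0.03,0,1],[-0.194,-0.175,0.034,0,1],[-0.218,-0.197,0.038,0,1],[-0.242,-0.219,0.042,0,1],[-0.266,-0.241,0.046,0,1],[-0.289,-0.2625,0.05,0,1]]}}

```text
t: 2.6
tcp_pos: [0.6256, -0.0274, 0.2006]
tool_rot: [0.438, 3.11, -0.002]
wrist_force: [1.1, -0.5, -0.2]
finger_gap: -0.0003
```

```bash
python3 -c "
from h import *
to(.085,.071,.089)
for n in('top','side'):
  im=manip.snapshot(n)[:,:,::-1]; c=im[130:250,190:350] if n=='top' else im[90:270,150:370]
  cv2.imwrite(f'pics/{n}1.png',cv2.resize(c,None,fx=3.5,fy=3.2,interpolation=cv2.INTER_CUBIC))
"
```

```text
t 2.6 p [ 0.6256 -0.0274  0.2006] u 0.0837 v 0.0723 yaw y-axis 73.96 tool z [ 0.001 -0.001 -1.   ] F [ 1.07 -0.52 -0.15] F.u -0.21 gap -0.0003 0.019
shift [0.0014 0.0014 0.1116]
```

View pics/side1.png

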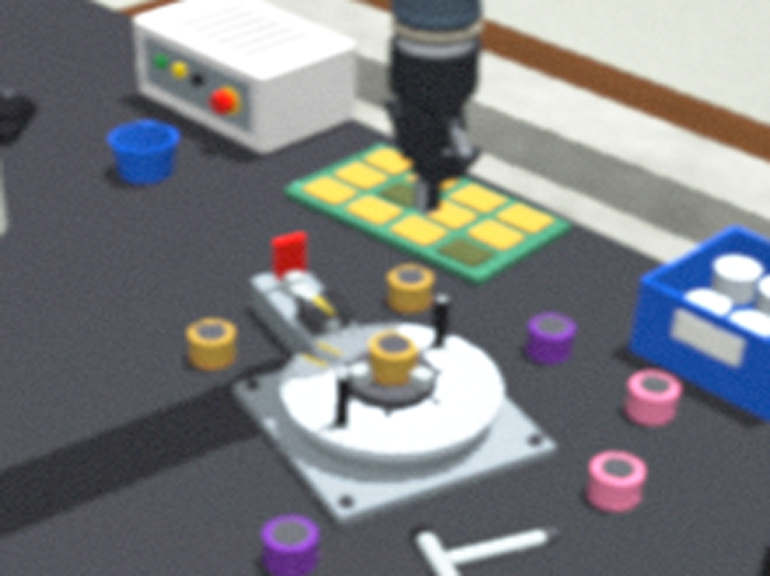

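View pics/top1.png

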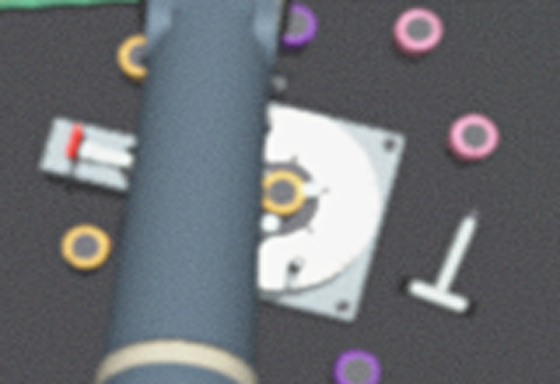

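The side view shows the closed fingertips above and left of pin B, at raw (272,155), with a clear drop. The top view is blocked by the forearm. Next I'll lower beside pin B.

{"api": "step_arm", "payload": {"moves": [[0.001,0.001,0.02,0,1],[0.001,0.001,0.04,0,1],[0.001,0.001,0.06,0,1],[0.001,0.001,0.08,0,1],[0.001,0.001,0.095,0,1],[0.001,0.001,0.108,0,1],[0.001,0.001,0.108,0,1],[0.001,0.001,0.108,0,1]]}}

```text
t: 3.37
tcp_pos: [0.6254, -0.0318, 0.0919]
tool_rot: [0.451, 3.108, -0.008]
wrist_force: [-0.4, -0.4, 0.1]
finger_gap: -0.0002
```

```bash
python3 -c "
from h import *
p,M=st(); print(proj('side',p-[0,0,.019]))
im=manip.snapshot('side')[:,:,::-1]; c=im[130:260,190:340]
cv2.imwrite('pics/side2.png',cv2.resize(c,None,fx=5,fy=4.6,interpolation=cv2.INTER_CUBIC))
"
```

```text
t 3.37 p [ 0.6254 -0.0318  0.0919] u 0.0795 v 0.0733 yaw y-axis 73.49 tool z [ 0.    -0.005 -1.   ] F [-0.36 -0.35  0.06] F.u -0.44 gap -0.0002 0.019
[268.65234488 184.07805386]
```

View pics/side2.png

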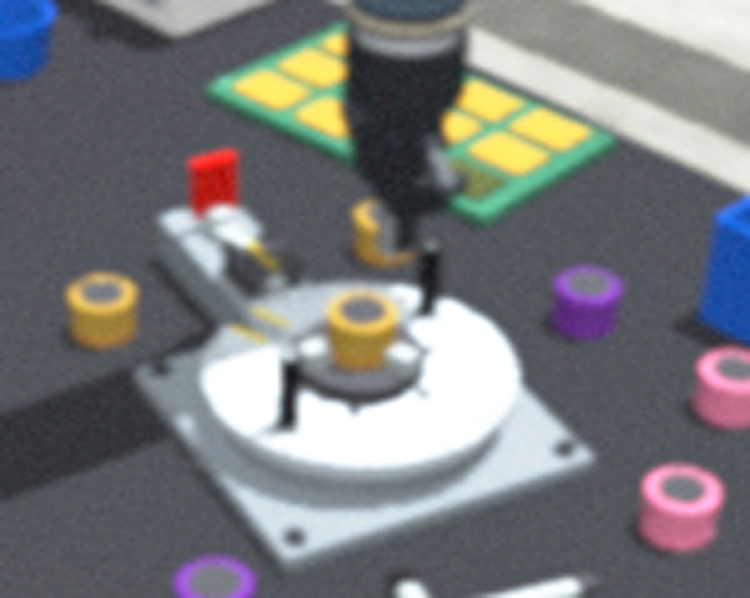

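{"api": "step_arm", "payload": {"moves": [[0.001,-0.01,0,0,1],[0.001,-0.018,0,0,1],[0.001,-0.018,0,0,1]]}}

```text
t: 3.67
tcp_pos: [0.6197, -0.0523, 0.094]
tool_rot: [0.456, 3.104, -0.01]
wrist_force: [0.2, -0.9, 0.3]
finger_gap: -0.0
```

```bash
python3 -c "
from h import *
st()"
```

```text
t 3.67 p [ 0.6197 -0.0523  0.094 ] u 0.0582 v 0.0735 yaw y-axis 73.27 tool z [ 0.003 -0.007 -1.   ] F [ 0.21 -0.88  0.28] F.u -0.79 gap -0.0 0.019
```

{"api": "step_arm", "payload": {"moves": [[0,-0.003,0,0,1],[0,-0.006,0,0,1],[0,-0.009,0,0,1],[0,-0.01,0,0,1],[0,-0.01,0,0,1]]}}

```text
t: 4.08
tcp_pos: [0.6175, -0.0615, 0.0945]
tool_rot: [0.456, 3.103, -0.009]
wrist_force: [1.7, 2.6, 0.7]
finger_gap: 0.0002
```

```bash
python3 -c "
from h import *
st()
im=manip.snapshot('side')[:,:,::-1]; c=im[130:260,190:340]
cv2.imwrite('pics/side3.png',cv2.resize(c,None,fx=5,fy=4.6,interpolation=cv2.INTER_CUBIC))
"
```

```text
t 4.08 p [ 0.6175 -0.0615  0.0945] u 0.0488 v 0.074 yaw y-axis 73.29 tool z [ 0.005 -0.007 -1.   ] F [1.68 2.6  0.68] F.u 2.96 gap 0.0002 0.019
```

View pics/side3.png

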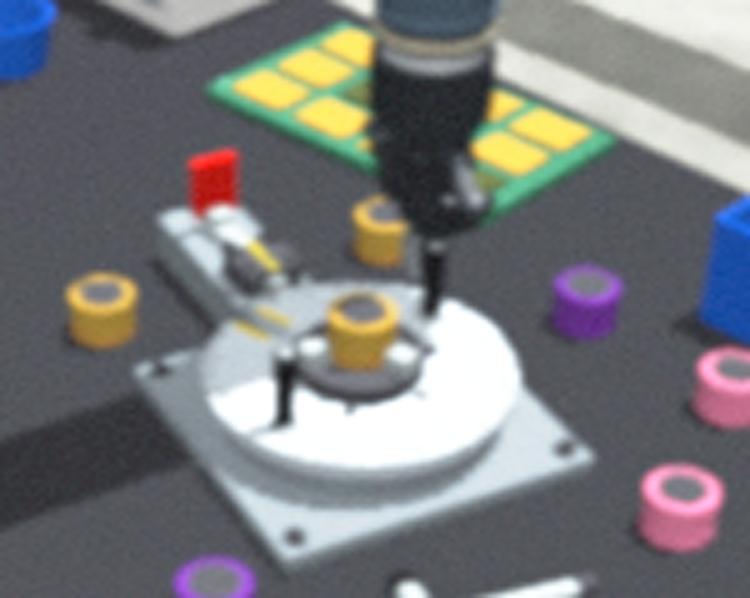

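{"api": "step_arm", "payload": {"moves": [[0,-0.002,0,0,1],[0,-0.004,0.001,0,1],[0,-0.006,0.002,0,1],[0,-0.008,0.003,0,1],[0,-0.01,0.003,0,1],[0,-0.012,0.003,0,1],[0,-0.014,0.003,0,1],[0,-0.016,0.003,0,1],[0,-0.018,0.003,0,1],[0,-0.02,0.003,0,1],[0,-0.02,0.003,0,1],[0,-0.02,0.003,0,1]]}}

```text
t: 5.13
tcp_pos: [0.6107, -0.0814, 0.0912]
tool_rot: [0.457, 3.105, -0.011]
wrist_force: [0.3, 1.0, 1.2]
finger_gap: 0.0001
```

```bash
cat > look.py <<'E'
from h import *
import sys
st()
im=manip.snapshot('side')[:,:,::-1]; cv2.imwrite(f'pics/raw{sys.argv[1]}.png',im); c=im[150:250,200:310]
cv2.imwrite(f'pics/side{sys.argv[1]}.png',cv2.resize(c,None,fx=6,fy=6,interpolation=cv2.INTER_CUBIC))
E
python3 look.py 4
```

```text
t 5.13 p [ 0.6107 -0.0814  0.0912] u 0.0278 v 0.0728 yaw y-axis 73.26 tool z [ 0.002 -0.007 -1.   ] F [0.25 0.98 1.22] F.u 1.01 gap 0.0001 0.019
```

View pics/side4.png

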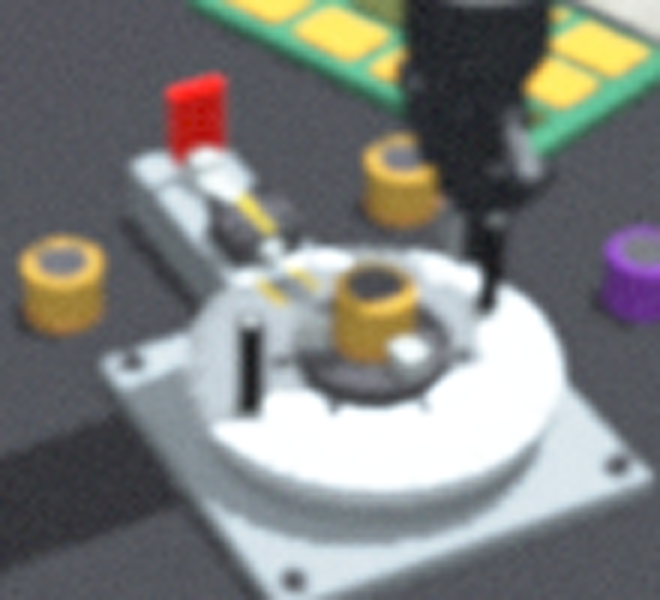

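```bash
cat > meas.py <<'E'
from h import *
import sys
im=cv2.imread(sys.argv[1]); hsv=cv2.cvtColor(im,cv2.COLOR_BGR2HSV).astype(int)
m=((hsv[...,0]>18)&(hsv[...,0]<34)&(hsv[...,1]>75)&(hsv[...,2]>120)).astype(np.uint8)
n,l,s,c=cv2.connectedComponentsWithStats(m,connectivity=8)
for i in range(1,n):
    q=onz("side",c[i],.052)-A
    if s[i,4]>2 and np.hypot(q@U,q@V)<.17 : print(s[i,4],np.round(c[i],1),"u,v mm",np.round([q@U*1e3,q@V*1e3],1),"ang",np.round(np.degrees(np.arctan2(-q@V,q@U)),1))
E
python3 meas.py pics/side0.png; python3 meas.py pics/raw4.png
python3 -c "
from h import *
f=lambda x,y:(200+(x+.5)/6-.5,150+(y+.5)/6-.5)
for p in((248,322),(248,318)):
  q=onz('side',f(*p),.110)-A; print('pinA',q@U,q@V,np.degrees(np.arctan2(-q@U,-q@V)))
"
```

```text
125 [266.6 179.4] u,v mm [131.   95.9] ang -36.2
20 [242.3 185.5] u,v mm [136.4   7.2] ang -3.0
143 [210.3 196.8] u,v mm [ 126.8 -110.6] ang 41.1
114 [261.7 202.8] u,v mm [27.3 19.5] ang -35.6
4 [238.  200.5] u,v mm [ 70.7 -41.1] ang 30.2
105 [265.8 180.1] u,v mm [129.   91.6] ang -35.4
20 [242.3 185.5] u,v mm [136.4   7.2] ang -3.0
141 [210.3 196.8] u,v mm [ 127.2 -110.7] ang 41.0
5 [244.8 198.2] u,v mm [ 71.7 -16.7] ang 13.1
119 [261.7 202.4] u,v mm [28.9 20.3] ang -35.0
pinA -0.011790030236282762 -0.07256668135077364 9.228305061351334
pinA -0.00901364142207727 -0.07116821028214508 7.218229612349628
```

{"api": "step_arm", "payload": {"moves": [[0,-0.002,0,0,1],[0,-0.004,0.0,0,1],[0,-0.005,0.0,0,1],[0,-0.005,0,0,1],[0,-0.005,0,0,1]]}}

```text
t: 5.6
tcp_pos: [0.6089, -0.0865, 0.0912]
tool_rot: [0.457, 3.105, -0.011]
wrist_force: [1.4, 0.2, 1.3]
finger_gap: 0.0003
```

```bash
python3 look.py 5; python3 meas.py pics/raw5.png; python3 -c "
from h import *
q=onz('side',(242.3,185.5),.060)-A; print(q@U,q@V)
q=onz('top',tc(239,233),.060)-A; print(q@U,q@V)"
```

```text
t 5.6 p [ 0.6089 -0.0865  0.0912] u 0.0224 v 0.0726 yaw y-axis 73.25 tool z [ 0.002 -0.008 -1.   ] F [1.36 0.22 1.35] F.u 0.58 gap 0.0003 0.019
112 [265.8 179.9] u,v mm [129.8  92.1] ang -35.4
20 [242.3 185.5] u,v mm [136.4   7.2] ang -3.0
142 [210.3 196.8] u,v mm [ 127.3 -110.7] ang 41.0
5 [246.2 197.8] u,v mm [ 71.6 -11.8] ang 9.4
117 [261.6 202.4] u,v mm [29.1 20. ] ang -34.5
0.126440742688196 0.002178388905718536
0.12930027249297157 -0.00039443988932778856
```

View pics/side5.png

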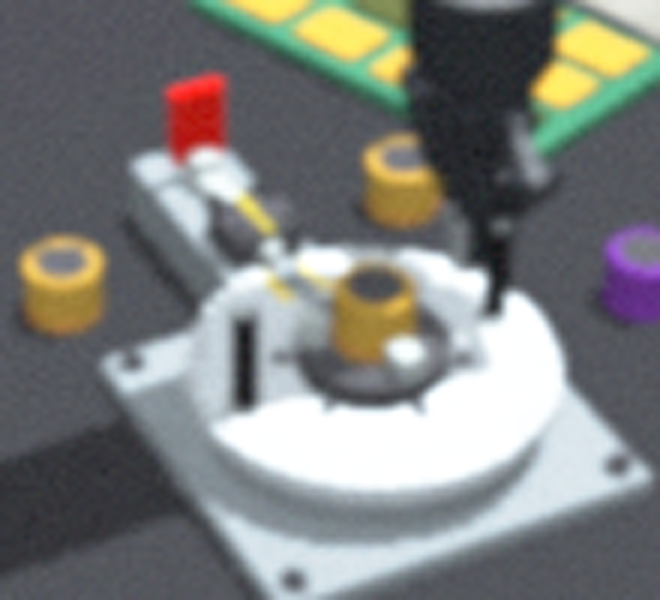

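{"api": "step_arm", "payload": {"moves": [[0,-0.0015,0,0,1],[0,-0.0028,0.0,0,1],[0,-0.0028,0.0,0,1],[0,-0.0028,0,0,1]]}}

```text
t: 5.98
tcp_pos: [0.608, -0.0894, 0.0912]
tool_rot: [0.458, 3.106, -0.012]
wrist_force: [1.6, 0.0, 1.1]
finger_gap: -0.0001
```

```bash
python3 look.py 6; python3 meas.py pics/raw6.png
```

```text
t 5.98 p [ 0.608  -0.0894  0.0912] u 0.0193 v 0.0725 yaw y-axis 73.23 tool z [ 0.001 -0.008 -1.   ] F [1.63 0.03 1.06] F.u 0.48 gap -0.0001 0.019
102 [265.9 180. ] u,v mm [129.4  92.1] ang -35.4
19 [242.4 185.5] u,v mm [136.4   7.5] ang -3.2
142 [210.1 196.7] u,v mm [ 127.5 -111.1] ang 41.1
4 [247.  197.5] u,v mm [71.8 -8.9] ang 7.0
119 [261.5 202.5] u,v mm [28.7 19.7] ang -34.5
```

View pics/side6.png

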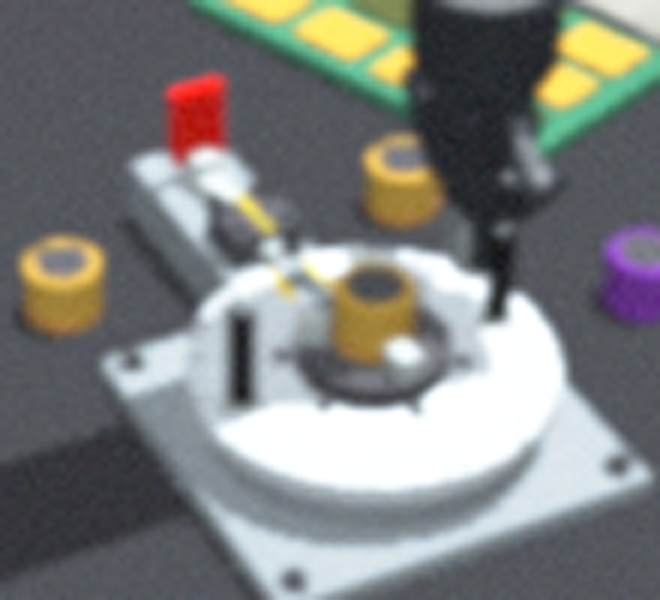

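{"api": "step_arm", "payload": {"moves": [[0,0.01,0,0,1],[0,0.025,0,0,1],[0,0.035,0,0,1],[0,0.035,-0.03,0,1],[0,0.035,-0.06,0,1],[0,0.04,-0.09,0,1],[0,0.05,-0.11,0,1],[0.02,0.08,-0.11,0,1],[0.035,0.11,-0.11,0,1],[0.05,0.14,-0.11,0,1],[0.06,0.17,-0.11,0,1],[0.072,0.2,-0.11,0,1]]}}

```text
t: 7.03
tcp_pos: [0.5957, 0.1269, 0.1994]
tool_rot: [0.455, 3.107, -0.012]
wrist_force: [0.8, 0.6, -0.1]
finger_gap: -0.0
```

```bash
python3 -c "
from h import *
to(.25,0,.094)
im=manip.snapshot('top')[:,:,::-1]; cv2.imwrite('pics/rawt7.png',im); cv2.imwrite('pics/top7.png',cv2.resize(im[135:255,185:345],None,fx=5,fy=5,interpolation=cv2.INTER_CUBIC))
"; python3 look.py 7; python3 meas.py pics/raw7.png
```

```text
t 7.03 p [0.5957 0.1269 0.1994] u 0.2238 v 0.001 yaw y-axis 73.35 tool z [ 0.001 -0.008 -1.   ] F [ 0.76  0.64 -0.11] F.u 0.82 gap -0.0 0.019
shift [0.0016 0.0269 0.1052]
t 7.08 p [0.5944 0.1364 0.199 ] u 0.2326 v -0.0028 yaw y-axis 73.94 tool z [-0.001 -0.002 -1.   ] F [-0.75  6.07  0.66] F.u 5.63 gap -0.0003 0.019
124 [266.8 179.7] u,v mm [129.3  95.6] ang -36.5
20 [242.3 185.5] u,v mm [136.4   7.2] ang -3.0
141 [210.3 196.6] u,v mm [ 127.9 -110.4] ang 40.8
3 [247.3 196.7] u,v mm [75.2 -5.9] ang 4.5
119 [261.6 202.4] u,v mm [29.2 20. ] ang -34.4
```

View pics/top7.png

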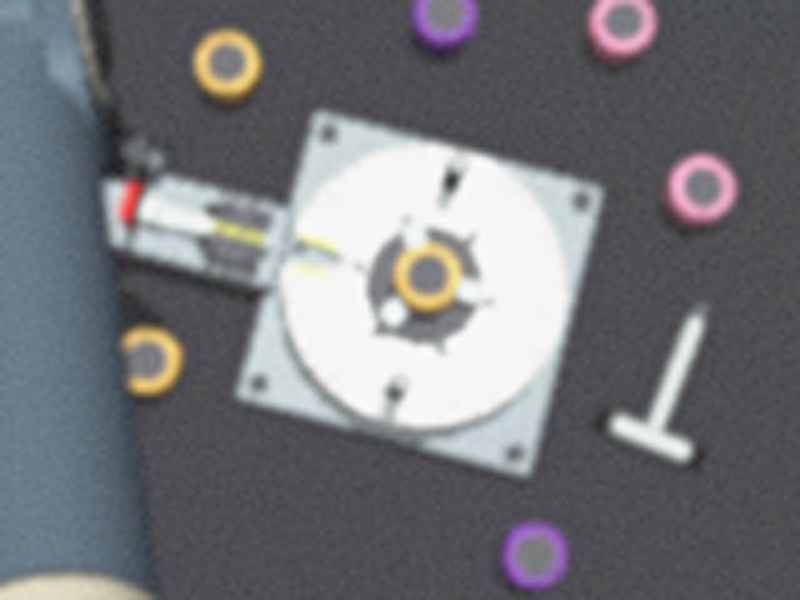

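View pics/side7.png

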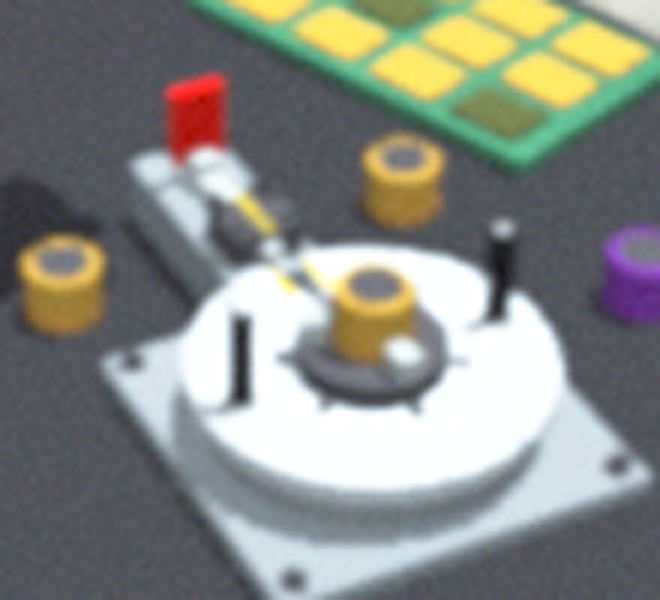

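```bash
python3 - <<'E'
from h import *
im=cv2.imread('pics/rawt7.png').astype(float)
# yellowness = min(R,G)-B, in regions
Y=np.clip(np.minimum(im[...,1],im[...,2])-im[...,0]-12,0,None)
reg=Y[180:194,225:257]; print(reg.astype(int))
f=lambda x,y:(200+(x+.5)/6-.5,150+(y+.5)/6-.5)
a=onz('side',f(240,319),.110)-A; b=onz('side',f(503,228),.110)-A
d=b-a; print('pins side',a@U,a@V,b@U,b@V,'ang',np.degrees(np.arctan2(d@U,d@V)),np.linalg.norm(d), 'mid',(a+b)@U/2,(a+b)@V/2)
a=onz('top',tc(398,383),.110)-A; b=onz('top',tc(458,163),.110)-A
d=b-a; print('pins top',a@U,a@V,b@U,b@V,'ang',np.degrees(np.arctan2(d@U,d@V)),np.linalg.norm(d))
for s in[((321,244),.052),((313,268),.052),((239,233),.060)]:
  q=onz('top',tc(*s[0]),s[1])-A; print(q@U*1e3,q@V*1e3)
E
```

```text
[[ 0  0 24 52 59 59 58 38 23  9  8  0  0  0  0  0  0  0  0  0  0  0  0  0
   0  0  0  0  0  0  0  0]
 [ 0  0 14 29 45 64 76 68 53 52 51 35  9  0  0  0  0  0  0  0  0  0  0  0
   0  0  0  0  0  0  0  0]
 [ 0  0  0  0  5 19 32 41 52 60 65 55 24  0  0  0  0  0  0  0 23 39 32 20
   7  0  0  0  0  0  0  0]
 [ 0  0  0  0  0  0  0  0 11 18 32 35 20  0  0  0  0  0  0  0  9 40 49 52
  50 33 13  0  0  0  0  0]
 [ 0  0  0  0  0  0  0  0  0  0  0  1  0  0  0  0  0  0  0  0  0  0  0 12
  36 46 38 10  0  0  0  0]
 [ 0  0  0  0  0  0  0  0  0  0  0  0  0  0  0  0  0  0  0  0  0  0  0  0
   0  0 14  4  0  0  0  0]
 [ 0  0  0  0  0  0  0  0  0  0  0  0  0  0  0  0  0  0  0  0  0  0  0  0
   0  0  0  0  0  0  0  0]
 [ 0  0  0  0  0  0  0  0  0  0  0  0  0  0  0  0  0  0  0  3  4  0  0  0
   0  0  0  0  0  0  0  0]
 [ 0  0  0  0  0  0  0  0  0  0  0  0  0  0  0  0  0  0  0 15 26 28 20 10
   0  0  0  0  0  0  0  0]
 [ 0  0  0  0  0  0  0  0  0  0  0  0  0  0  0  0  0  0  0  2 12 21 25 23
  17  4  0  0  0  0  0  0]
 [ 0  0  0  0  0  0  0  0  0  0  0  0  0  0  0  0  0  0  0  0  0  0  1  4
   7  2  0  0  0  0  0  0]
 [ 0  0  0  0  0  0  0  0  0  0  0  0  0  0  0  0  0  0  0  0  0  0  0  0
   0  0  0  0  0  0  0  0]
 [ 0  0  0  0  0  0  0  0  0  0  0  0  0  0  0  0  0  0  0  0  0  0  0  0
   0  0  0  0  0  0  0  0]
 [ 0  0  0  0  0  0  0  0  0  0  0  0  0  0  0  0  0  0  0  0  0  0  0  0
   0  0  0  0  0  0  0  0]]
pins side -0.007986550243162392 -0.07494561431764216 -0.0009445068249576988 0.07699900427577076 ang 2.653538218485745 0.1521077167503398 mid -0.004465528534060044 0.0010266949790643097
pins top -0.00032277526953124674 -0.07464839484182675 -0.0007817996562906016 0.07544697917386797 ang -0.1752224426325007 0.15009607591239327
74.01023790877345 8.186203667009734
74.89910096515571 -9.183589322958468
129.30027249297157 -0.39443988932778856
```

Top view after clearing: the slot stripes centre on v = -0.5 mm and the guide stripe is at v = -0.4 mm. The pin line is off by -0.2° from above but +2.7° from the side. The stripes in the side view also agree with aligned, so I take the dial as aligned well within the 4 mm tolerance. Next is the plate.

```bash
python3 -c "
from h import *
to(.25,0,.094)"
```

```text
t 7.13 p [0.5947 0.1335 0.1989] u 0.2299 v -0.0017 yaw y-axis 73.96 tool z [-0.001 -0.004 -1.   ] F [-0.21  0.76 -0.88] F.u 0.67 gap 0.0001 0.019
shift [-0.0017  0.0205  0.1048]
```

{"api": "step_arm", "payload": {"moves": [[-0.001,0.01,0,0,1],[-0.002,0.02,0.01,0,1],[-0.002,0.022,0.03,0,1],[-0.002,0.022,0.05,0,1],[-0.002,0.022,0.07,0,1],[-0.002,0.022,0.09,0,1],[-0.002,0.022,0.102,0,1],[-0.002,0.022,0.102,0,1],[-0.002,0.022,0.102,0,1]]}}

```text
t: 7.88
tcp_pos: [0.6026, 0.1537, 0.0961]
tool_rot: [-0.439, -3.109, 0.007]
wrist_force: [0.7, -0.2, 0.8]
finger_gap: 0.0001
```

```bash
python3 look.py 8; python3 -c "
from h import *
to(.22,0,.094)"
```

```text
t 7.88 p [0.6026 0.1537 0.0961] u 0.2515 v 0.0002 yaw y-axis 73.94 tool z [-0.002 -0.004 -1.   ] F [ 0.75 -0.25  0.79] F.u -0.03 gap 0.0001 0.019
t 7.93 p [0.6033 0.1538 0.0972] u 0.2518 v 0.0009 yaw y-axis 73.94 tool z [ 0.    -0.004 -1.   ] F [0.21 0.46 0.86] F.u 0.5 gap 0.0002 0.019
shift [ 0.0009 -0.0318  0.0033]
```

View pics/side8.png

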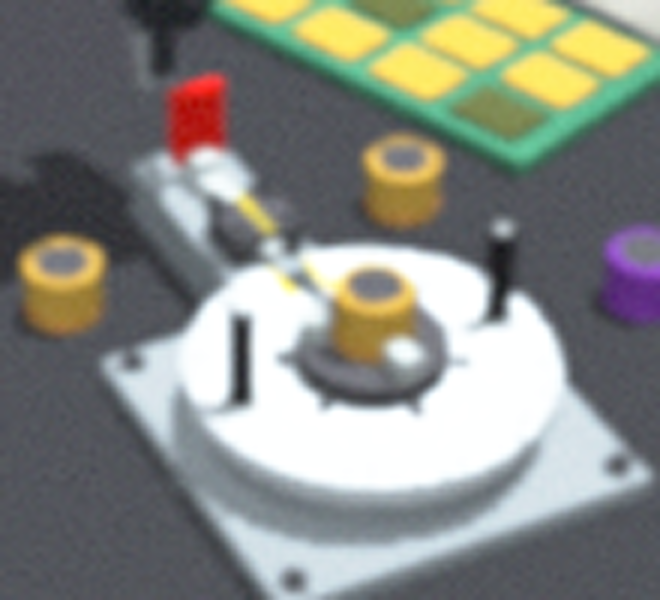

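{"api": "step_arm", "payload": {"moves": [[0.001,-0.01,0.001,0,1],[0.001,-0.02,0.002,0,1],[0.001,-0.026,0.003,0,1],[0.001,-0.029,0.003,0,1],[0.001,-0.032,0.003,0,1],[0.001,-0.035,0.003,0,1],[0.001,-0.038,0.003,0,1],[0.001,-0.041,0.003,0,1],[0.001,-0.044,0.003,0,1],[0.001,-0.046,0.003,0,1],[0.001,-0.046,0.003,0,1]]}}

```text
t: 8.85
tcp_pos: [0.5897, 0.1093, 0.0945]
tool_rot: [0.439, 3.11, -0.006]
wrist_force: [1.2, 0.6, 1.3]
finger_gap: -0.0003
```

```bash
python3 look.py 9
```

```text
t 8.85 p [0.5897 0.1093 0.0945] u 0.2053 v 0.0001 yaw y-axis 73.92 tool z [ 0.    -0.004 -1.   ] F [1.23 0.58 1.31] F.u 0.9 gap -0.0003 0.019
```

View pics/side9.png

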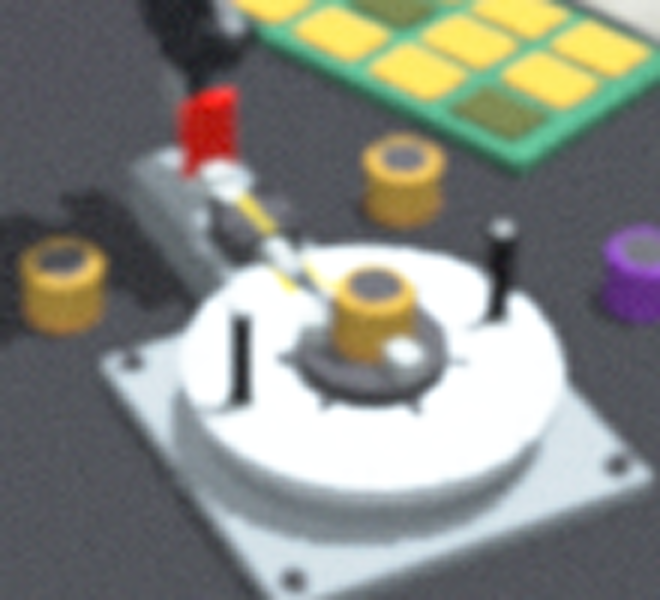

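The plate has slid about 10 mm and the nose is reaching the slot mouth at crop (293,262), centred between the stripes. I'll keep going slowly and watch the force.

{"api": "step_arm", "payload": {"moves": [[0,-0.002,0,0,1],[0,-0.004,0,0,1],[0,-0.006,0,0,1],[0,-0.008,0,0,1]]}}

```text
t: 9.23
tcp_pos: [0.5873, 0.1016, 0.0944]
tool_rot: [0.439, 3.11, -0.006]
wrist_force: [1.4, 1.5, 1.3]
finger_gap: -0.0
```

{"api": "step_arm", "payload": {"moves": [[0,-0.002,0,0,1],[0,-0.004,0,0,1],[0,-0.006,0,0,1],[0,-0.006,0,0,1]]}}

```text
t: 9.57
tcp_pos: [0.5854, 0.0951, 0.0943]
tool_rot: [0.44, 3.11, -0.007]
wrist_force: [0.0, 0.7, 0.5]
finger_gap: -0.0003
```

```bash
python3 look.py 10
```

```text
t 9.57 p [0.5854 0.0951 0.0943] u 0.1904 v -0.0001 yaw y-axis 73.89 tool z [-0.    -0.004 -1.   ] F [0.   0.68 0.5 ] F.u 0.66 gap -0.0003 0.019
```

View pics/side10.png

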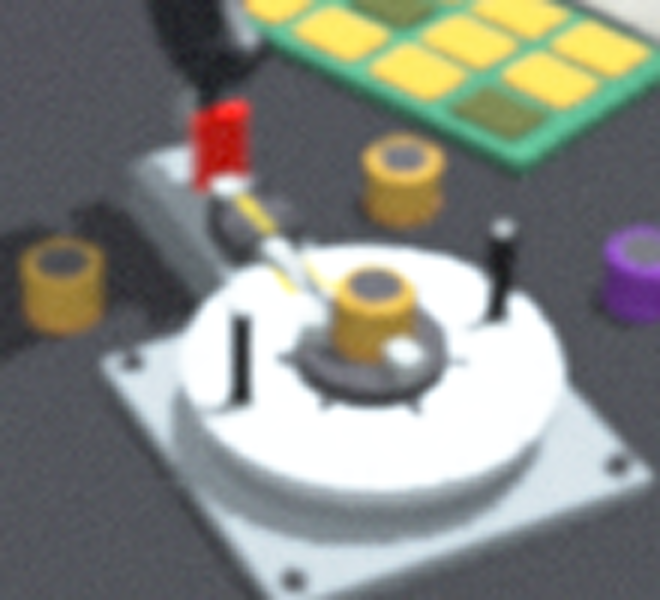

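The nose is inside the slot, at crop (310,275), with low force.

{"api": "step_arm", "payload": {"moves": [[0,-0.002,0,0,1],[0,-0.004,0,0,1],[0,-0.006,0,0,1],[0,-0.008,0,0,1],[0,-0.008,0,0,1]]}}

```text
t: 10.03
tcp_pos: [0.5829, 0.0866, 0.0942]
tool_rot: [-0.441, -3.11, 0.008]
wrist_force: [1.3, 0.1, 0.5]
finger_gap: -0.0001
```

{"api": "step_arm", "payload": {"moves": [[0,-0.0015,0,0,1],[0,-0.003,0,0,1],[0,-0.0045,0,0,1],[0,-0.0045,0,0,1]]}}

```text
t: 10.37
tcp_pos: [0.5816, 0.0822, 0.0942]
tool_rot: [-0.441, -3.11, 0.008]
wrist_force: [0.4, 1.9, 0.1]
finger_gap: 0.0004
```

```bash
python3 look.py 11
```

```text
t 10.37 p [0.5816 0.0822 0.0942] u 0.177 v -0.0002 yaw y-axis 73.84 tool z [-0.001 -0.005 -1.   ] F [0.38 1.92 0.12] F.u 1.95 gap 0.0004 0.019
```

View pics/side11.png

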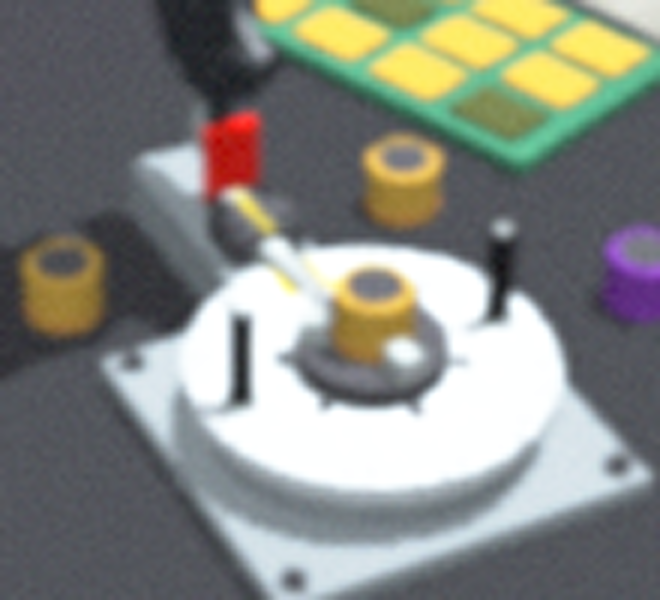

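Still free, with only a few mm left to the stops. I'll go on in 1 mm rows.

{"api": "step_arm", "payload": {"moves": [[0,-0.001,0,0,1],[0,-0.002,0,0,1],[0,-0.002,0,0,1]]}}

```text
t: 10.67
tcp_pos: [0.5814, 0.0813, 0.0943]
tool_rot: [0.44, 3.11, -0.006]
wrist_force: [2.4, 4.8, -2.5]
finger_gap: 0.0002
```

{"api": "step_arm", "payload": {"moves": [[0,-0.001,0,0,1],[0,-0.002,0,0,1],[0,-0.002,0,0,1]]}}

```text
t: 10.92
tcp_pos: [0.5812, 0.0809, 0.0943]
tool_rot: [0.438, 3.109, -0.003]
wrist_force: [3.2, 4.6, -2.2]
finger_gap: 0.0001
```

```bash
python3 look.py 12
```

```text
t 10.92 p [0.5812 0.0809 0.0943] u 0.1757 v -0.0002 yaw y-axis 73.95 tool z [ 0.001 -0.002 -1.   ] F [ 3.22  4.64 -2.21] F.u 5.35 gap 0.0001 0.019
```

{"api": "step_arm", "payload": {"moves": [[0,-0.0015,0,0,1],[0,-0.003,0,0,1],[0,-0.003,0,0,1],[0,-0.003,0,0,1]]}}

```text
t: 11.3
tcp_pos: [0.581, 0.0802, 0.0943]
tool_rot: [0.436, 3.109, 0.001]
wrist_force: [4.0, 6.0, -1.7]
finger_gap: -0.0
```

```bash
python3 look.py 13
```

```text
t 11.3 p [0.581  0.0802 0.0943] u 0.175 v -0.0002 yaw y-axis 74.04 tool z [ 0.003  0.    -1.   ] F [ 3.96  6.02 -1.73] F.u 6.88 gap -0.0 0.019
```

View pics/side13.png

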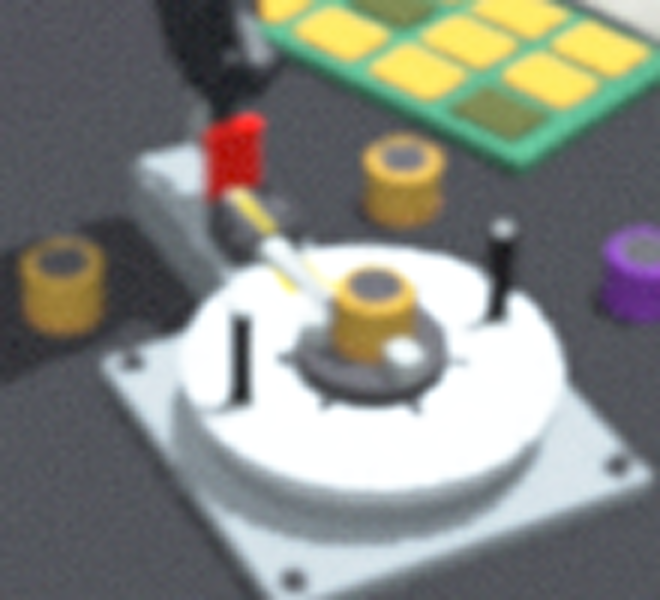

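Force against travel is about 2–3 N/mm, which matches the rubber stops, so the bar is home. Now I'll retreat.

{"api": "step_arm", "payload": {"moves": [[0,0.002,0,0,1],[0,0.01,0,0,1],[0,0.03,0,0,1],[0,0.05,0,0,1],[0,0.06,-0.02,0,1],[0,0.07,-0.05,0,1],[0,0.08,-0.08,0,1],[0,0.1,-0.11,0,1],[0,0.13,-0.13,0,1],[0,0.16,-0.13,0,1],[0,0.18,-0.13,0,1],[0,0.18,-0.13,0,1]]}}

```text
t: 12.35
tcp_pos: [0.6294, 0.2588, 0.2242]
tool_rot: [0.426, 3.111, 0.004]
wrist_force: [-0.0, 0.5, -0.3]
finger_gap: -0.0001
```

```bash
python3 - <<'E'
from h import *
st()
im=manip.snapshot('top')[:,:,::-1]; cv2.imwrite('pics/rawt14.png',im); cv2.imwrite('pics/top14.png',cv2.resize(im[135:255,185:345],None,fx=5,fy=5,interpolation=cv2.INTER_CUBIC))
E
python3 look.py 14
```

```text
t 12.35 p [0.6294 0.2588 0.2242] u 0.3599 v -0.0029 yaw y-axis 74.41 tool z [ 0.002  0.002 -1.   ] F [-0.04  0.52 -0.28] F.u 0.49 gap -0.0001 0.019
t 12.4 p [0.6292 0.2555 0.2237] u 0.3567 v -0.0022 yaw y-axis 74.26 tool z [ 0.001 -0.001 -1.   ] F [ 0.34 -0.43 -0.11] F.u -0.32 gap 0.0001 0.019
```

View pics/top14.png

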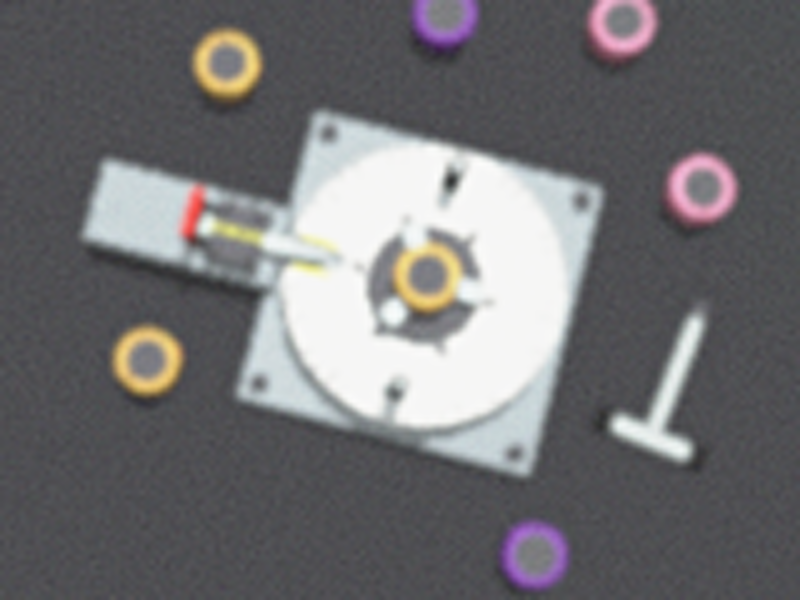

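View pics/side14.png

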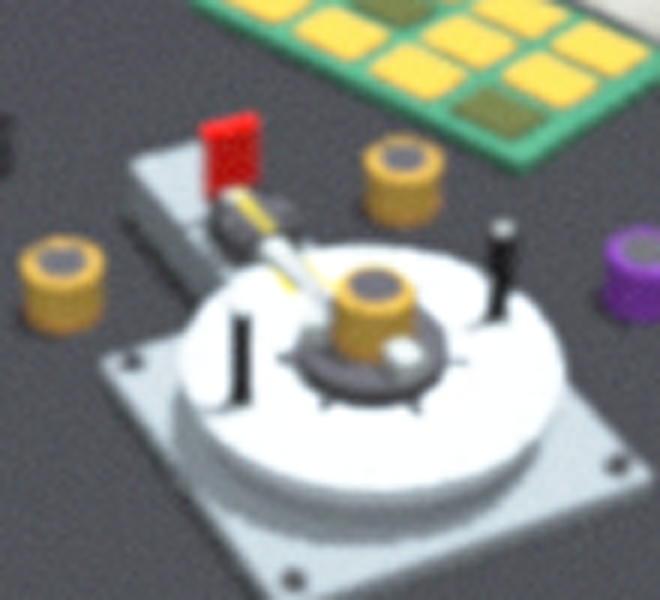

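```bash
python3 - <<'E'
from h import *
for nm,f in(('nose',(338,260)),('mouth',(290,248))):
    q=onz('top',tc(*f),.052)-A; print(nm,q@U*1e3,q@V*1e3)
a=onz('top',tc(134,196),.09)-A; b=onz('top',tc(195,212),.09)-A; print('plate',a@U*1e3,b@U*1e3,b@V*1e3)
f=lambda n,c:cv2.connectedComponentsWithStats((lambda h:(((h[...,0]<8)|(h[...,0]>172))&(h[...,1]>150)&(h[...,2]>90)).astype(np.uint8))(cv2.cvtColor(cv2.imread(n),cv2.COLOR_BGR2HSV)))[3]
for n in('side0','raw13','raw14'):
    im=cv2.imread(f'pics/{n}.png') 
    for c in f(f'pics/{n}.png',0):
        if 220<c[0]<245 and 155<c[1]<190:
            q=onz('side',c,.076)-A; print(n,c,q@U*1e3,q@V*1e3)
E
```

```text
nose 59.930703178011846 0.6220472119027373
mouth 93.65852498380352 -0.05904959512996787
plate 200.74913408580613 158.7997826113101 1.3144292988947792
side0 [232.03030303 168.56565657] 209.24450990887038 5.337773844503713
raw13 [238.56701031 174.88659794] 165.58107572675283 8.168652296967467
raw14 [238.29896907 174.68041237] 167.05681391032206 7.916488592925815
```

```bash
python3 -c "
from station import manip
print(manip.finish_job())"
```

```text
the job is handed in; nothing more can be done
None
```

The dial is turned to its station and the locking bar is pushed home into its slot. I handed the job in at about 12.5 s; it reports no verdict.

**What I did**
- With the fingers shut, I pushed pin B clockwise until the slot lined up. The highest force I read was about 3 N.
- I then pushed the red thumb plate in small steps until it met the rubber stops. The peak force I read was about 7 N.
- I backed out and rose clear, with the fingertips about 0.2 m above the bench.

**Last checks**
- **Alignment:** before the bar went in, the slot's stripes and the guide stripe agreed within 1 mm in the top view. The side view of the pins disagreed, showing about 2.7° off. I trusted the top view and the stripes, and the nose then entered freely at about 1–2 N.
- **Bar home:** the plate moved about 42 mm in the top view and 43 mm in the side view, on top of a start travel I did not measure.
    - **Stop:** at the end the push stiffened at roughly 2–3 N/mm, which fits the rubber stops.
    - **Nose position:** I measured the nose tip at about 60 mm from the axis, where fully home should be 66 mm. I put the difference down to pixel error.
- **Surroundings:** the work_blank is still in the chuck. blank_b, blank_c and the chuck key look unmoved in the final pictures. The V-block, solvent, cup and screwdriver were outside the final crops, so I did not compare them, but the arm did not work near them.

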